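Click the wheel-test dial four steps up and start the run

TASK

On the grey control box, push the dial round clockwise (seen from above) with a fingertip against its upright stub, gently, exactly four clicks from where it stands, never going past the fourth, and leave it at rest in that click. Then press the push button on the same box fully down with a fingertip and let it come up again. Do not pinch or lift anything, and leave the bearing, the rover wheel, the jar and the screwdriver where they are.

Things in the scene. Friction and masses are not known exactly. Their poses are not given: they have to be found in the camera images.
- dial_center (a point): centre of the dial's flat top. The dial is a bare aluminium disc 100 mm across and 12 mm thick that turns about a vertical axis on a round black bezel (122 mm across, 4 mm high, 12 white ticks, one each 30 degrees) fixed on the deck of a grey box 180 x 260 x 70 mm. This point is 17 mm above the deck, 87 mm above the table. The bezel may be mounted at any yaw on the box.
- stub_top (a point): centre of the top end of the dial's only upright stub: a black round post 14 mm in diameter, 24 mm tall above the disc's flat top (its top is 111 mm above the table), standing 38 mm from the dial's axis. It is fixed to the disc and goes round with it. Nothing else stands within 70 mm of the dial's axis.
- dial (a joint): angle of the dial in rad, 0 at the start, growing as it turns clockwise seen from above. It rests in a click every 30 degrees (0.524 rad): four clicks are 2.094 rad. Between two clicks the resistance rises, to about 3 to 5 N at the stub at most, and falls to nothing half way (15 degrees); past that the dial snaps ahead by itself, away from the finger, into the next click and stays there. It turns from -1.2 to 4.4 rad.
- run_button_top (a point): centre of the top of the push button, a dark grey round cap 30 mm in diameter in a low black housing, near the other (right-hand) end of the box's deck; pressed straight down.
- run_button (a joint): travel of the push button in m: 0 up, 0.006 fully down (about 5 N); it springs back when released.
- box: the grey control box, 180 x 260 x 70 mm, fixed to the bench; origin at the centre of its underside, x away from the robot at yaw 0, y along its length towards the dial's end. The dial's axis is at y = +55 mm, the button at x = +20, y = -88 mm.
- bearing: loose steel bearing ring, 32 mm across, 11 mm high, lying on the deck at the far edge near the middle; origin at the centre of its underside. Leave alone.
- wheel: loose black rubber rover wheel lying flat on the bench beyond the dial's end of the box, about 94 mm across, 45 mm high; origin at the centre of its underside. Leave alone.
- jar: loose glass jar with a steel cap, 56 mm across, 75 mm high, standing on the bench beyond the button's end of the box; origin at the centre of its underside. Leave alone.
- screwdriver: loose screwdriver lying on the bench beyond the box's far side. Leave alone.

How it is judged:
By the outcome, as a careful person would: the job done as asked, in the order asked, and still so for the second after the job is handed in, with the robot touching nothing.
It also fails if it takes over 48 s, if anything falls off the work surface, if the arm or the gripper's body presses on something with over 40 N, if the wrist force passes 120 N, or if a joint passes its speed limit or range.

ROBOT

A 7-joint arm with a two-finger parallel gripper is mounted at the origin on the work surface. World frame = base frame: x ahead of the robot, y to its left, z up, the work surface at z = 0. Lengths are in m, angles in rad, forces in N, time in s.
With the tool pointing down it reaches from about 0.425 to 0.95 m from the base axis. Payload 4.7 kg.
Tool frame: the origin (TCP) lies on the centre line of the jaws, within the pads' length; the fingertips stand robot.tip_reach ahead of it and the grasp point (between the pads) lies 3 mm ahead of it (robot.tip_reach is the distance from the TCP to the fingertips, in m); z points along the fingers, y is the line along which they close (so a half turn about z gives the same grasp; the last joint's range is limited). The gripper opens to 87 mm and grips with 3 to 60 N. Pads are 19 mm wide; open, the fingers measure 117 mm over their backs; the gripper's body (75 mm by 190 mm) begins 51 mm behind the grasp point.
Start: joints at [-1.376, 0.469, -0.049, 1.532, 0.024, 1.141, -0.082], TCP at [0.15, 0.658, 0.245] pointing down, gripper open.
Joint ranges: [-2.59, 2.59], [-0.33, 1.99], [-1.39, 1.29], [0.1, 2.45], [-1.04, 4.18], [0.21, 1.99], [-2.66, 2.66]. Speed limits (rad/s): [2.57, 2.57, 3.14, 3.14, 3.14, 3.14, 3.14].

INTERFACE

Orientations are given as [roll, pitch, yaw] about the fixed x, y, z axes, in that order (R = Rz(yaw) Ry(pitch) Rx(roll)).
In Python, from plant import robot gives the robot as it stands. The module is installed in compiled form; this text tells all that it offers.
- The arm moves only by the tool jog_arm, never from a script. Its argument "targets" is one flat list of numbers, 7 for each row, row after row: the closure in counts, from 0 (fully open) to 255 (shut), then the shift along the tool's x, y, z in mm, then the turn, a rotation vector about the tool's x, y, z in rad. In form: [grip, tx, ty, tz, ax, ay, az, grip, tx, ty, tz, ax, ay, az, ...]. A call has 1 to 10 rows; each row shifts and turns the commanded pose from where the row before left it, along the tool's axes as they then stand; what a row does not reach is not made up. A row lasts 1/10 s, in which the tool goes at most 50 mm and 8.59 degrees, less where a joint would pass 70% of its speed; a pose out of reach is approached as far as the arm can. A call is refused whole if a number of a shift passes 50 or a number of a turn 0.15, either way. A call with a gripper value outside its range is refused whole. The fingers move at their own pace and stop on an object; "grip_force" is the grip in N (left out, the last holds). Time passes only in rows, so rows that do not move let the fingers close. It gives the time, the measured TCP pose, the force, the opening and the grip force at its end, in the units of the state.
- robot.observe(): the state, without advancing time (a new reading comes with each control period).
- robot.get_image(name): name is "side" or "top" or "wrist"; returns a dict with "image" (384x512x3 uint8, red, green, blue), "depth" (384x512 float32, m along the optical axis (not along the pixel's ray), 0 where there is no reading), "mtx" (3x3 intrinsics, pixels), "distortion" ([k1, k2, p1, p2, k3] as OpenCV has them; the pictures are not rectified), "extrinsics" (4x4, takes a point from world to camera coordinates). Camera axes: x right, y down, z forward; pixel columns grow to the right and rows downward; lengths in m; the calibration is good to about 2 mm. A picture is of the moment at which its call begins.
- robot.close_job(): hands the job in; it is judged then, once.
The state is a dict: "t": time; "joint_pos": joint angles; "joint_velocities": joint speeds; "tau": joint torques, N m; "eef_pos": TCP position; "tcp_rot": TCP orientation; "force": force on the tool from outside, world axes, zero at the start; "moment": the same for the moment, N m; "finger_gap": opening from 0.0 (shut) to 1.0 (fully open); "finger_force": force on a finger pad.
Only numpy, scipy, OpenCV 4.12 (cv2) and the standard library are available. Lean on these libraries where they do the work, as an engineer would, in place of code of your own. Each camera call takes 0.05 s, during which the arm holds its last target. There are 200 camera calls.

## Working session

There is one attempt and no reset: what is moved stays moved. The work goes in short steps, Python scripts to look and compute and a tool call to move; the robot and the scene stay as the last step left them, time stands still between calls to the robot, and variables do not carry over. Pictures are saved under pics/ and viewed, at most 13 in all, crops included, and the job is handed in when it is done.

Besides the shell and the picture viewer there is one more tool, called after "Call:" as a command line: name --argument value ..., lists and objects as JSON in quotes. jog_arm: Moves the arm, as the interface text tells. Its arguments: {"type":"object","properties":{"targets":{"type":"array"},"grip_force":{"type":"number"}},"required":["targets"]}

```bash
mkdir -p pics
cat > h.py <<'E'
import numpy as np, cv2
from plant import robot
def pix2w(im,u,v,z):
    "intersect pixel ray with plane z"
    E=im["extrinsics"];R=E[:3,:3];t=E[:3,3]
    p=cv2.undistortPoints(np.array([[[u,v]]],float),im["mtx"],np.array(im["distortion"]))[0,0]
    d=R.T@np.array([p[0],p[1],1]);c=-R.T@t
    return c+d*(z-c[2])/d[2]
def proj(im,P):
    E=im["extrinsics"];return cv2.projectPoints(np.array(P,float).reshape(-1,3),cv2.Rodrigues(E[:3,:3])[0],E[:3,3],im["mtx"],np.array(im["distortion"]))[0][:,0]
def save(im,n): cv2.imwrite("pics/"+n,im["image"][:,:,::-1])
E
python3 - <<'E'
from h import *
print(robot.observe(),robot.tip_reach)
import pickle
d={}
for n in("top","side"):
    d[n]=robot.get_image(n);save(d[n],n+".png")
    print(n,d[n]["extrinsics"])
pickle.dump(d,open("d.pkl","wb"))
E
```

```text
{'t': 0.0, 'joint_pos': array([-1.37591667,  0.46944747, -0.04858828,  1.53368768,  0.02411363,
        1.14100466, -0.08231265]), 'joint_velocities': array([-3.81138551e-04, -8.60474830e-04,  7.52812485e-05,  1.00344570e-03,
       -1.48377557e-03, -5.03391003e-04, -1.20874172e-03]), 'tau': array([-2.48677397e-04, -5.07986641e+01, -8.03110027e-02, -2.36153573e+01,
       -6.11819839e-02,  3.80179903e-02,  1.87353039e-04]), 'eef_pos': array([0.14966612, 0.65762657, 0.24349796]), 'tcp_rot': array([-3.13963359e+00,  8.76735366e-05,  2.91783168e+00]), 'force': array([ 0.40359739, -0.38909041,  0.70473511]), 'moment': array([-0.00752935,  0.00932383, -0.0142493 ]), 'finger_force': 0.0, 'finger_gap': 0.9989723199488099} 0.022
top [[ 0.01003223 -0.99990381  0.00957719  0.0418177 ]
 [-0.99785901 -0.01062981 -0.06453223  0.62034537]
 [ 0.06462783 -0.00890928 -0.99786966  0.99654812]
 [ 0.          0.          0.          1.        ]]
side [[-0.79552607 -0.60590038 -0.0047963   0.54272469]
 [-0.41554113  0.5513178  -0.72344609  0.29738532]
 [ 0.44098055 -0.57352717 -0.69036421  0.70664692]
 [ 0.          0.          0.          1.        ]]
```

View pics/top.png

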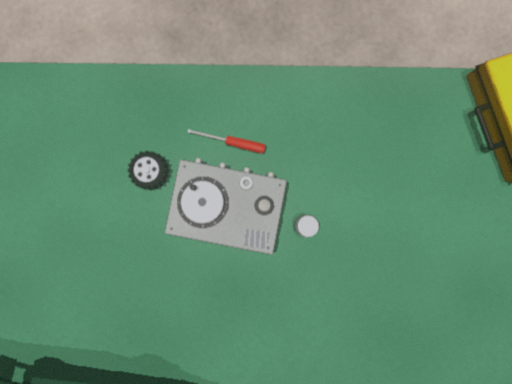

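View pics/side.png

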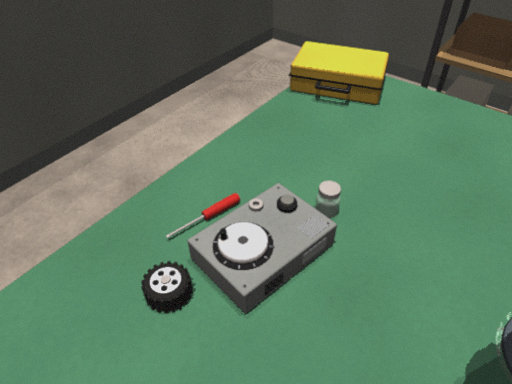

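The top view shows the dial centre at about (202,202), the stub at (194,187) and the button at (264,205). The box deck corners are at about (180,161), (286,180), (273,252) and (166,235). The side view agrees.

Run:
```python
from h import *
import pickle
d=pickle.load(open("d.pkl","rb"));im=d["top"]
c=[pix2w(im,u,v,.07) for u,v in((180,161),(286,180),(273,252),(166,235))]
print(np.round(c,3)); m=np.mean(c,0)
y=(c[0]-c[1]+c[3]-c[2]);yaw=np.arctan2(-y[0],y[1]);print("box",m,yaw,[np.linalg.norm(c[i]-c[(i+1)%4]) for i in range(4)])
R=np.array([[np.cos(yaw),-np.sin(yaw)],[np.sin(yaw),np.cos(yaw)]])
print("pred dial",m[:2]+R@[0,.055],"button",m[:2]+R@[.02,-.088])
D=pix2w(im,202,202,.087);S=pix2w(im,194,187,.111);B=pix2w(im,264,205,.08)
print(D,S,B,np.linalg.norm((S-D)[:2]),np.degrees(np.arctan2(*(S-D)[1::-1])))
for u,v in((202,202),(264,205)):
  z=im["depth"][v,u];p=cv2.undistortPoints(np.array([[[u,v]]],float),im["mtx"],np.array(im["distortion"]))[0,0]
  E=im["extrinsics"];print(E[:3,:3].T@(np.array([p[0]*z,p[1]*z,z])-E[:3,3]))
s=d["side"];print(proj(s,[D,S,B]))
a=im["image"][150:260,155:300];cv2.imwrite("pics/topc.png",cv2.resize(a,None,fx=5,fy=5,interpolation=cv2.INTER_CUBIC)[:,:,::-1])
```

```text
[[ 0.686  0.233  0.07 ]
 [ 0.643 -0.019  0.07 ]
 [ 0.474  0.011  0.07 ]
 [ 0.511  0.262  0.07 ]]
box [0.57852637 0.12185218 0.07      ] -0.15711865434146502 [np.float64(0.25516902311839323), np.float64(0.1720696872709072), np.float64(0.2537195079594346), np.float64(0.17720111686137976)]
pred dial [0.58713239 0.1761747 ] button [0.5845104  0.03180668]
[0.58858907 0.17699095 0.087     ] [0.62143935 0.19265824 0.111     ] [0.58334865 0.03327344 0.08      ] 0.03639512151103587 25.49788230589657
[0.58851257 0.17672474 0.08910618]
[0.58296868 0.03358639 0.0924338 ]
[[243.17873398 239.42989464]
 [224.5200144  228.51406369]
 [286.77643445 202.08091167]]
```

View pics/topc.png

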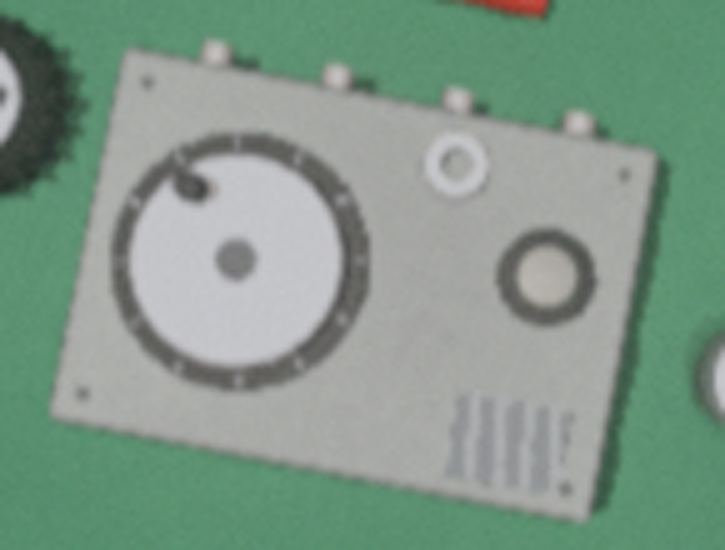

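Call:
jog_arm --targets '[255,-27,-16.5,0,0,0,0,255,-27,-16.5,0,0,0,0,255,-27,-16.5,0,0,0,0,255,-27,-16.5,0,0,0,0,255,-27,-16.5,0,0,0,0,255,-27,-16.5,0,0,0,0,255,-27,-16.5,0,0,0,0,255,-27,-16.5,0,0,0,0,255,-27,-16.5,0,0,0,0,255,-27,-16.5,0,0,0,0]' --grip_force 10

```text
t: 1.1
eef_pos: [0.377, 0.4362, 0.2442]
tcp_rot: [-3.141, -0.0, 2.918]
force: [1.0, 0.7, 0.3]
finger_gap: 0.17
finger_force: 0.0
```

Call:
jog_arm --targets '[255,-27,-16.5,0,0,0,0,255,-27,-16.5,0,0,0,0,255,-27,-16.5,0,0,0,0,255,-27,-16.5,0,0,0,0,255,-27,-16.5,0,0,0,0,255,-27,-16.5,0,0,0,0,255,-27,-16.5,0,0,0,0,255,-27,-16.5,0,0,0,0,255,-27,-16.5,0,0,0,0,255,-27,-16.5,0,0,0,0]'

```text
t: 2.1
eef_pos: [0.6036, 0.2156, 0.2441]
tcp_rot: [-3.141, -0.001, 2.918]
force: [0.1, -0.4, 0.2]
finger_gap: 0.01
finger_force: 0.0
```

Call:
jog_arm --targets '[255,0,0,0,0,0,0.14,255,0,0,0,0,0,0.14,255,0,0,0,0,0,0.14,255,0,0,0,0,0,0.14,255,0,0,0,0,0,0.14,255,0,0,0,0,0,0.12,255,0,0,0,0,0,0]'

```text
t: 2.8
eef_pos: [0.6027, 0.2166, 0.244]
tcp_rot: [-3.14, 0.0, 2.098]
force: [-0.4, -1.2, 0.1]
finger_gap: 0.001
finger_force: 0.0
```

Run:
```python
from h import *
import pickle
o=robot.observe();print(o["t"],o["eef_pos"],o["tcp_rot"],o["joint_pos"])
im=robot.get_image("wrist");save(im,"w1.png");pickle.dump(im,open("w.pkl","wb"))
print(proj(im,[[.5886,.177,.087],[.6214,.196,.111],[.5833,.0333,.092]]))
```

```text
2.8 [0.60271957 0.2166315  0.24396727] [-3.14046906e+00  1.38947069e-04  2.09819663e+00] [-0.65641201  0.42213203  0.33921315  1.6381705  -0.15252582  1.1085568
  0.25098662]
[[227.27114309 203.50827867]
 [260.19700554 211.11564108]
 [170.0903633  293.551518  ]]
```

View pics/w1.png

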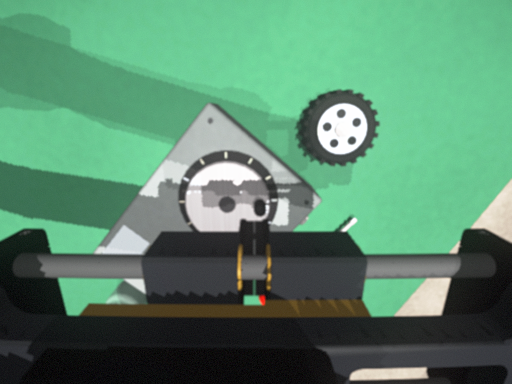

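The wrist view shows the dial centre at about (228,204), the stub at (260,206) and the fingertips at about (255,230). I'll zoom in.

Run:
```python
from h import *
import pickle
im=pickle.load(open("w.pkl","rb"))
a=im["image"][140:270,165:300];cv2.imwrite("pics/w1c.png",cv2.resize(a,None,fx=4.5,fy=4.5,interpolation=cv2.INTER_CUBIC)[:,:,::-1])
E=im["extrinsics"];print("cam",-E[:3,:3].T@E[:3,3]); print(proj(im,[[.6027,.2166,.222]]))
for t in(20,25,30,35):
  a=np.radians(t);print(t,[((proj(im,[[.5886+.038*np.cos(a),.177+.038*np.sin(a),z]])[0]-[165,140])*4.5).round() for z in(.087,.111)])
```

```text
cam [0.56246453 0.28494791 0.3845332 ]
[[255.0332718  233.79234484]]
20 [array([424., 310.]), array([426., 346.])]
25 [array([426., 299.]), array([428., 333.])]
30 [array([427., 286.]), array([429., 320.])]
35 [array([426., 274.]), array([428., 307.])]
```

View pics/w1c.png

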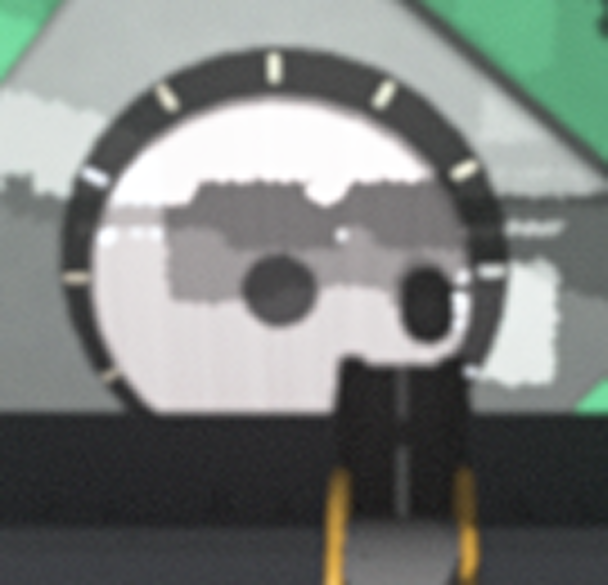

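Call:
jog_arm --targets '[255,-1,5,10,0,0,-0.023,255,0,0,22,0,0,0,255,0,0,22,0,0,0,255,0,0,22,0,0,0,255,0,0,20,0,0,0,255,0,0,20,0,0,0,255,0,0,10,0,0,0,255,0,0,0,0,0,0,255,0,0,0,0,0,0]'

```text
t: 3.75
eef_pos: [0.6084, 0.2183, 0.1188]
tcp_rot: [3.141, 0.0, 2.121]
force: [0.4, 0.1, -0.6]
finger_gap: 0.008
finger_force: 0.0
```

```bash
cat > st.py <<'E'
from h import *
import sys
D=np.array([.5888,.1765])
o=robot.observe();p=o["eef_pos"];yaw=o["tcp_rot"][2]
x=np.array([np.cos(yaw),np.sin(yaw)]);y=np.array([np.sin(yaw),-np.cos(yaw)])
r=p[:2]-D
print("t",o["t"],"p",p.round(4),"rot",o["tcp_rot"].round(3),"yaxis deg",np.degrees(yaw)-90,"x/y about D mm",(1e3*np.array([r@x,r@y])).round(1),"F",o["force"].round(2),"Ft(x tool)",(o["force"][:2]@x).round(2),"Fy",(o["force"][:2]@y).round(2))
if len(sys.argv)>1:
  for n in sys.argv[2:]:
    im=robot.get_image(n);save(im,sys.argv[1]+n+".png")
E
python3 st.py a wrist
```

```text
t 3.75 p [0.6084 0.2183 0.1188] rot [3.141 0.    2.121] yaxis deg 31.5490182125576 x/y about D mm [25.4 38.5] F [ 0.39  0.12 -0.57] Ft(x tool) -0.1 Fy 0.39
```

View pics/awrist.png

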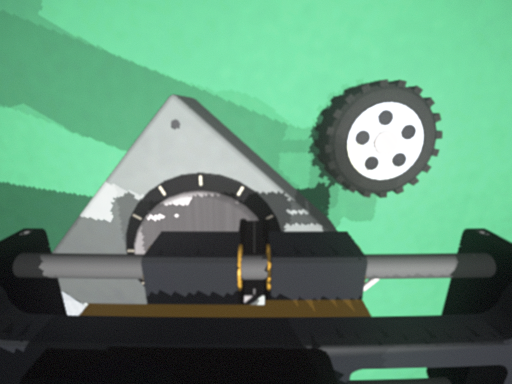

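The wrist view no longer shows the stub, because the finger hides it. The finger has descended clear of everything with no contact force, so I'll feel for contact.

Call:
jog_arm --targets '[255,-1.5,0,0,0,0,0,255,-1.5,0,0,0,0,0,255,-1.5,0,0,0,0,0,255,-1.5,0,0,0,0,0,255,-1,0,0,0,0,0,255,0,0,0,0,0,0]'

```text
t: 4.4
eef_pos: [0.6117, 0.212, 0.1185]
tcp_rot: [3.142, 0.0, 2.121]
force: [-0.2, -0.2, -0.5]
finger_gap: 0.007
finger_force: 0.0
```

Call:
jog_arm --targets '[255,-1,0,0,0,0,0,255,0,0,0,0,0,0]'

```text
t: 4.6
eef_pos: [0.6121, 0.2113, 0.1185]
tcp_rot: [-3.141, -0.0, 2.121]
force: [-0.3, -1.1, -1.0]
finger_gap: 0.003
finger_force: 0.0
```

Call:
jog_arm --targets '[255,-1,0,0,0,0,0,255,0,0,0,0,0,0]'

```text
t: 4.8
eef_pos: [0.6126, 0.2104, 0.1185]
tcp_rot: [3.142, -0.0, 2.121]
force: [-0.5, -0.4, 0.0]
finger_gap: 0.004
finger_force: 0.0
```

```bash
python3 st.py
```

```text
t 4.8 p [0.6126 0.2104 0.1185] rot [ 3.142 -0.     2.121] yaxis deg 31.50369704632118 x/y about D mm [16.5 38.1] F [-0.49 -0.39  0.05] Ft(x tool) -0.08 Fy -0.62
```

Call:
jog_arm --targets '[255,-1.68,0.68,0,0,0,0.0436,255,-1.68,0.68,0,0,0,0.0436,255,-1.68,0.68,0,0,0,0.0436,255,0,0,0,0,0,0]'

```text
t: 5.2
eef_pos: [0.6161, 0.2082, 0.1184]
tcp_rot: [-3.141, -0.002, 1.991]
force: [-1.8, 1.4, 1.0]
finger_gap: 0.006
finger_force: 1.3
```

```bash
python3 st.py
```

```text
t 5.2 p [0.6161 0.2082 0.1184] rot [-3.141e+00 -2.000e-03  1.991e+00] yaxis deg 24.05764615978252 x/y about D mm [17.9 37.8] F [-1.83  1.37  0.95] Ft(x tool) 2.0 Fy -1.11
```

Call:
jog_arm --targets '[255,-1.68,0.68,0,0,0,0.0436,255,-1.68,0.68,0,0,0,0.0436,255,-1.68,0.68,0,0,0,0.0436,255,0,0,0,0,0,0]'

```text
t: 5.6
eef_pos: [0.6204, 0.2036, 0.1184]
tcp_rot: [-3.141, -0.0, 1.861]
force: [-0.4, -0.2, 0.2]
finger_gap: 0.004
finger_force: 0.5
```

Call:
jog_arm --targets '[255,-1.68,0.68,0,0,0,0.0436,255,0,0,0,0,0,0]'

```text
t: 5.8
eef_pos: [0.6222, 0.201, 0.1186]
tcp_rot: [3.141, 0.001, 1.816]
force: [0.5, -0.1, 0.3]
finger_gap: 0.008
finger_force: 0.0
```

```bash
python3 st.py b top side
python3 - <<'E'
import cv2
a=cv2.imread("pics/btop.png")[150:260,155:300];cv2.imwrite("pics/bx.png",cv2.hconcat([cv2.resize(a,(396,300),interpolation=2),cv2.resize(cv2.imread("pics/bside.png")[180:300,180:338],(396,300),interpolation=2)]))
E
```

```text
t 5.8 p [0.6222 0.201  0.1186] rot [3.141e+00 1.000e-03 1.816e+00] yaxis deg 14.072772091478413 x/y about D mm [15.6 38.3] F [ 0.49 -0.14  0.26] Ft(x tool) -0.26 Fy 0.45
```

View pics/bx.png

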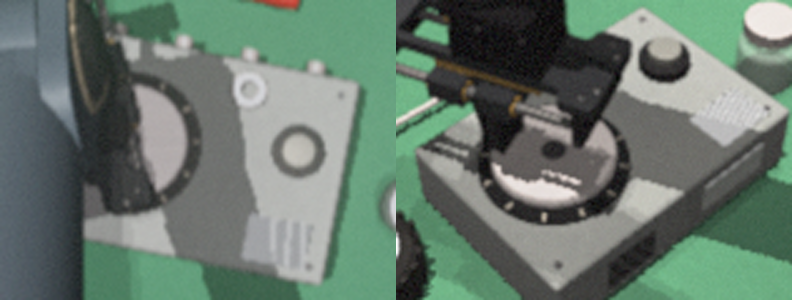

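The top and side views show the finger over the dial's far edge, with the box and bearing untouched and the stub hidden. The force rose to 2 N and fell to zero, which fits the first click. I'll continue to the second click and check that the force pattern repeats.

Call:
jog_arm --targets '[255,-1.68,0.68,0,0,0,0.0436,255,-1.68,0.68,0,0,0,0.0436,255,-1.68,0.68,0,0,0,0.0436,255,-1.68,0.68,0,0,0,0.0436,255,0,0,0,0,0,0]'

```text
t: 6.4
eef_pos: [0.6258, 0.1951, 0.1185]
tcp_rot: [3.141, 0.001, 1.642]
force: [0.3, 0.8, -0.3]
finger_gap: 0.005
finger_force: 0.0
```

Call:
jog_arm --targets '[255,-1.68,0.68,0,0,0,0.0436,255,-1.68,0.68,0,0,0,0.0436,255,0,0,0,0,0,0]'

```text
t: 6.7
eef_pos: [0.627, 0.1928, 0.1185]
tcp_rot: [-3.141, -0.0, 1.556]
force: [-0.2, 0.7, -0.2]
finger_gap: 0.005
finger_force: 0.4
```

Call:
jog_arm --targets '[255,-1.68,0.68,0,0,0,0.0436,255,-1.68,0.68,0,0,0,0.0436,255,0,0,0,0,0,0]'

```text
t: 7.0
eef_pos: [0.6282, 0.1904, 0.1186]
tcp_rot: [-3.141, -0.002, 1.469]
force: [-0.3, 2.9, 0.5]
finger_gap: 0.004
finger_force: 1.4
```

```bash
python3 st.py
```

```text
t 7.0 p [0.6282 0.1904 0.1186] rot [-3.141e+00 -2.000e-03  1.469e+00] yaxis deg -5.804171238906875 x/y about D mm [17.8 37.8] F [-0.33  2.86  0.52] Ft(x tool) 2.81 Fy -0.62
```

Call:
jog_arm --targets '[255,-1.68,0.68,0,0,0,0.0436,255,-1.68,0.68,0,0,0,0.0436,255,-1.68,0.68,0,0,0,0.0436,255,-1.68,0.68,0,0,0,0.0436,255,0,0,0,0,0,0]'

```text
t: 7.5
eef_pos: [0.6299, 0.1811, 0.1185]
tcp_rot: [3.141, 0.001, 1.294]
force: [0.6, 0.4, -0.0]
finger_gap: 0.011
finger_force: 0.0
```

Call:
jog_arm --targets '[255,-1.68,0.68,0,0,0,0.0436,255,-1.68,0.68,0,0,0,0.0436,255,-1.68,0.68,0,0,0,0.0436,255,-1.68,0.68,0,0,0,0.0436,255,0,0,0,0,0,0]'

```text
t: 8.0
eef_pos: [0.6302, 0.1739, 0.1185]
tcp_rot: [3.141, 0.001, 1.119]
force: [0.1, 0.3, 0.2]
finger_gap: 0.003
finger_force: 0.0
```

Call:
jog_arm --targets '[255,-1.68,0.68,0,0,0,0.0436,255,-1.68,0.68,0,0,0,0.0436,255,-1.68,0.68,0,0,0,0.0436,255,-1.68,0.68,0,0,0,0.0436,255,0,0,0,0,0,0]'

```text
t: 8.5
eef_pos: [0.6297, 0.1687, 0.1186]
tcp_rot: [3.141, -0.002, 0.946]
force: [2.1, 2.9, -1.3]
finger_gap: 0.007
finger_force: 1.6
```

```bash
python3 st.py
```

```text
t 8.5 p [0.6297 0.1687 0.1186] rot [ 3.141e+00 -2.000e-03  9.460e-01] yaxis deg -35.77349945621947 x/y about D mm [17.6 37.7] F [ 2.06  2.92 -1.33] Ft(x tool) 3.58 Fy -0.04
```

Call:
jog_arm --targets '[255,-1.68,0.68,0,0,0,0.0436,255,-1.68,0.68,0,0,0,0.0436,255,-1.68,0.68,0,0,0,0.0436,255,-1.68,0.68,0,0,0,0.0436,255,0,0,0,0,0,0]'

```text
t: 9.0
eef_pos: [0.6268, 0.1598, 0.1185]
tcp_rot: [3.141, 0.001, 0.771]
force: [0.3, 0.5, 0.1]
finger_gap: 0.006
finger_force: 0.0
```

Call:
jog_arm --targets '[255,-1.68,0.68,0,0,0,0.0436,255,-1.68,0.68,0,0,0,0.0436,255,-1.68,0.68,0,0,0,0.0436,255,-1.68,0.68,0,0,0,0.0436,255,0,0,0,0,0,0]'

```text
t: 9.5
eef_pos: [0.6234, 0.1536, 0.1185]
tcp_rot: [3.141, 0.001, 0.597]
force: [-0.8, -0.8, 0.4]
finger_gap: 0.004
finger_force: 0.0
```

```bash
python3 st.py c top side
python3 - <<'E'
import cv2
a=cv2.imread("pics/ctop.png")[150:260,155:300];cv2.imwrite("pics/cx.png",cv2.hconcat([cv2.resize(a,(396,300),interpolation=2),cv2.resize(cv2.imread("pics/cside.png")[180:300,180:338],(396,300),interpolation=2)]))
E
```

```text
t 9.5 p [0.6234 0.1536 0.1185] rot [3.141e+00 1.000e-03 5.970e-01] yaxis deg -55.822293545050556 x/y about D mm [15.8 38.4] F [-0.8  -0.85  0.38] Ft(x tool) -1.14 Fy 0.26
```

View pics/cx.png

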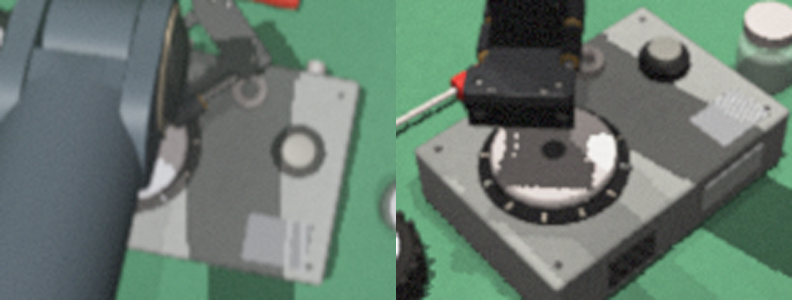

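The views show the bearing and button clear, with the stub still hidden behind the hand. The force cycle repeats every 30°, as expected. I'll do the fourth click in smaller steps.

Call:
jog_arm --targets '[255,-1.68,0.68,0,0,0,0.0436,255,-1.68,0.68,0,0,0,0.0436,255,-1.68,0.68,0,0,0,0.0436,255,-1.68,0.68,0,0,0,0.0436,255,0,0,0,0,0,0]'

```text
t: 10.1
eef_pos: [0.6201, 0.1494, 0.1187]
tcp_rot: [3.142, -0.002, 0.422]
force: [3.2, 2.0, -1.8]
finger_gap: 0.007
finger_force: 1.6
```

Call:
jog_arm --targets '[255,-1.68,0.68,0,0,0,0.0436,255,-1.68,0.68,0,0,0,0.0436,255,0,0,0,0,0,0]'

```text
t: 10.4
eef_pos: [0.617, 0.1464, 0.1186]
tcp_rot: [-3.141, -0.001, 0.335]
force: [1.5, 1.1, -0.2]
finger_gap: 0.001
finger_force: 1.1
```

Call:
jog_arm --targets '[255,-1.68,0.68,0,0,0,0.0436,255,0,0,0,0,0,0,255,0,0,0,0,0,0]'

```text
t: 10.7
eef_pos: [0.6149, 0.1443, 0.1184]
tcp_rot: [3.142, 0.001, 0.291]
force: [0.3, 0.4, -0.3]
finger_gap: 0.005
finger_force: 0.0
```

Call:
jog_arm --targets '[255,-1.68,0.68,0,0,0,0.0436,255,0,0,0,0,0,0,255,0,0,0,0,0,0]'

```text
t: 11.0
eef_pos: [0.6137, 0.1434, 0.1185]
tcp_rot: [-3.142, 0.0, 0.248]
force: [0.8, 0.8, 0.1]
finger_gap: 0.004
finger_force: 0.0
```

```bash
python3 st.py
```

```text
t 11.0 p [0.6137 0.1434 0.1185] rot [-3.142  0.     0.248] yaxis deg -75.8192714035444 x/y about D mm [16.1 38.2] F [0.77 0.78 0.08] Ft(x tool) 0.93 Fy -0.57
```

Call:
jog_arm --targets '[255,4,0,0,0,0,0,255,4,0,0,0,0,0,255,0,0,-20,0,0,0,255,0,0,-30,0,0,0,255,0,0,-30,0,0,0,255,20,20,-20,0,0,0,255,30,20,0,0,0,0,255,30,20,0,0,0,0,255,0,0,0,0,0,0]'

```text
t: 11.9
eef_pos: [0.7171, 0.1037, 0.2184]
tcp_rot: [3.138, -0.002, 0.243]
force: [-0.2, -0.2, -0.2]
finger_gap: 0.004
finger_force: 0.0
```

```bash
python3 st.py d top side
python3 - <<'E'
import cv2
a=cv2.imread("pics/dtop.png")[150:260,155:300];cv2.imwrite("pics/dx.png",cv2.hconcat([cv2.resize(a,(396,300),interpolation=2),cv2.resize(cv2.imread("pics/dside.png")[180:300,180:338],(396,300),interpolation=2)]))
E
```

```text
t 11.9 p [0.7171 0.1037 0.2184] rot [ 3.138e+00 -2.000e-03  2.430e-01] yaxis deg -76.05132241169842 x/y about D mm [107.  101.6] F [-0.16 -0.24 -0.17] Ft(x tool) -0.21 Fy 0.2
```

View pics/dx.png

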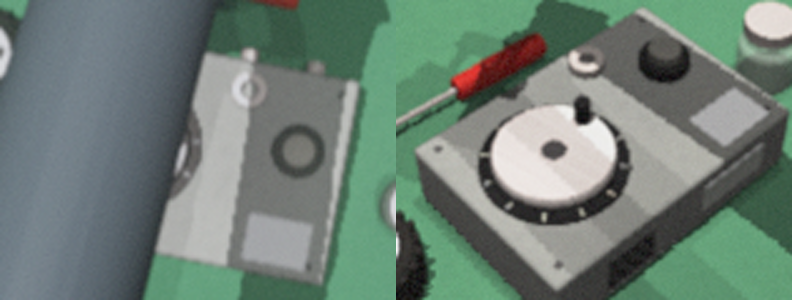

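The side view clearly shows the stub, with its top at about (254,220) in full-image pixels. I'll compare that with the projections for three, four and five clicks.

Run:
```python
from h import *
im=robot.get_image("side")
for t in(-28.5,-58.5,-88.5,-118.5):
  a=np.radians(t);print(t,[proj(im,[[.5888+.038*np.cos(a),.1765+.038*np.sin(a),z]])[0].round(1) for z in(.087,.111)])
o=robot.observe();yaw=o["tcp_rot"][2];p=o["eef_pos"];d=np.array([.584,.0325])-p[:2]
print(o["t"],p,"shift",d@[np.cos(yaw),np.sin(yaw)],d@[np.sin(yaw),-np.cos(yaw)])
```

```text
-28.5 [array([236.1, 226.1]), array([235.5, 218. ])]
-58.5 [array([245.7, 224.9]), array([245.3, 216.9])]
-88.5 [array([254.7, 227.5]), array([254.5, 219.4])]
-118.5 [array([260.9, 233.2]), array([260.8, 225.1])]
12.05 [0.71340396 0.10690049 0.21793014] shift -0.14362845308506847 0.04064094175456891
```

The four-click prediction is (254.5, 219.4) and it matches. Next is the button.

Call:
jog_arm --targets '[255,-28.7,8.1,0,0,0,0,255,-28.7,8.1,0,0,0,0,255,-28.7,8.1,0,0,0,0,255,-28.7,8.1,0,0,0,0,255,-28.7,8.1,0,0,0,0,255,0,0,25,0,0,0,255,0,0,25,0,0,0,255,0,0,25,0,0,0,255,0,0,15,0,0,0,255,0,0,0,0,0,0]'

```text
t: 13.05
eef_pos: [0.5826, 0.0335, 0.1268]
tcp_rot: [-3.14, 0.004, 0.247]
force: [-0.5, -0.0, 0.7]
finger_gap: 0.004
finger_force: 0.0
```

```bash
python3 st.py e top side
python3 - <<'E'
import cv2
a=cv2.imread("pics/etop.png")[150:260,155:300];cv2.imwrite("pics/ex.png",cv2.hconcat([cv2.resize(a,(396,300),interpolation=2),cv2.resize(cv2.imread("pics/eside.png")[160:280,220:378],(396,300),interpolation=2)]))
E
```

```text
t 13.05 p [0.5826 0.0335 0.1268] rot [-3.14   0.004  0.247] yaxis deg -75.84064773269385 x/y about D mm [-41.  137.1] F [-0.45 -0.04  0.66] Ft(x tool) -0.45 Fy -0.07
```

View pics/ex.png

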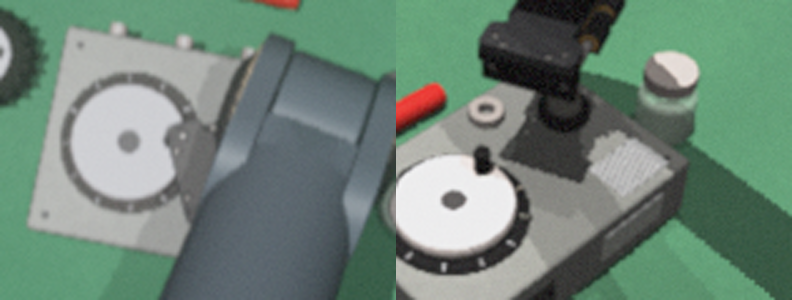

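The finger is centred over the button cap, at about (565,100) in the right-hand crop. I'll press while watching the force.

Call:
jog_arm --targets '[255,0,0,6,0,0,0,255,0,0,5,0,0,0,255,0,0,2,0,0,0,255,0,0,0,0,0,0]'

```text
t: 13.55
eef_pos: [0.5844, 0.0326, 0.1153]
tcp_rot: [-3.141, 0.0, 0.246]
force: [-0.1, 0.9, 0.2]
finger_gap: 0.003
finger_force: 0.0
```

Call:
jog_arm --targets '[255,0,0,2,0,0,0,255,0,0,2,0,0,0,255,0,0,0,0,0,0]'

```text
t: 13.85
eef_pos: [0.5848, 0.0325, 0.1117]
tcp_rot: [3.142, -0.001, 0.246]
force: [0.4, 0.7, 2.6]
finger_gap: 0.004
finger_force: 1.5
```

Call:
jog_arm --targets '[255,0,0,1.5,0,0,0,255,0,0,0,0,0,0,255,0,0,0,0,0,0]'

```text
t: 14.15
eef_pos: [0.5848, 0.0325, 0.1103]
tcp_rot: [3.142, -0.001, 0.246]
force: [-0.2, -0.7, 4.1]
finger_gap: 0.006
finger_force: 1.9
```

Call:
jog_arm --targets '[255,0,0,1.5,0,0,0,255,0,0,0,0,0,0,255,0,0,0,0,0,0]'

```text
t: 14.45
eef_pos: [0.5848, 0.0325, 0.1087]
tcp_rot: [3.141, -0.001, 0.246]
force: [-0.2, -0.7, 4.3]
finger_gap: 0.006
finger_force: 2.3
```

Call:
jog_arm --targets '[255,0,0,1.5,0,0,0,255,0,0,0,0,0,0,255,0,0,0,0,0,0]'

```text
t: 14.75
eef_pos: [0.5849, 0.0324, 0.1083]
tcp_rot: [-3.141, -0.001, 0.246]
force: [-3.2, -0.6, 13.4]
finger_gap: 0.004
finger_force: 6.5
```

The button has bottomed out: the force jumped to 13 N and travel stopped. Releasing.

Call:
jog_arm --targets '[255,0,0,-3,0,0,0,255,0,0,-6,0,0,0,255,0,0,-20,0,0,0,255,0,0,-40,0,0,0,255,0,0,-40,0,0,0,255,20,0,-10,0,0,0,255,40,0,0,0,0,0,255,40,0,0,0,0,0,255,40,0,0,0,0,0,255,0,0,0,0,0,0]'

```text
t: 15.75
eef_pos: [0.7231, 0.0695, 0.2235]
tcp_rot: [3.141, 0.001, 0.25]
force: [-0.0, -0.2, -0.4]
finger_gap: 0.009
finger_force: 0.0
```

```bash
python3 st.py f side
```

```text
t 15.75 p [0.7231 0.0695 0.2235] rot [3.141e+00 1.000e-03 2.500e-01] yaxis deg -75.66619004809621 x/y about D mm [103.6 136.9] F [-0.   -0.23 -0.44] Ft(x tool) -0.06 Fy 0.22
```

View pics/fside.png

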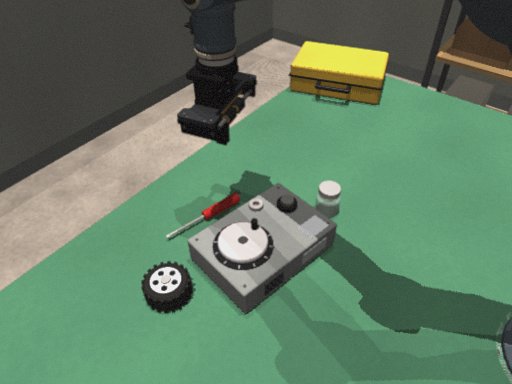

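The stub is at (254,223), the fourth click. The button at (287,203) is up, all the loose items are in place, and the arm is clear.

```bash
python3 -c "from plant import robot;print(robot.close_job())"
```

```text
the job is handed in; nothing more can be done
None
```

The job is handed in: the dial rests four clicks clockwise, confirmed in the side view, and the button was then pressed until it bottomed out and released, with the bearing, wheel, jar and screwdriver left in place.

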